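Slide the milled circuit out of a tight row of boards to the stop rail

ROBOT

A 6-joint arm with a two-finger parallel gripper is mounted at the origin on the work surface. World frame = base frame: x ahead of the robot, y to its left, z up, the work surface at z = 0. Lengths are in m, angles in rad, forces in N, time in s.
With the tool pointing down it reaches from about 0.25 to 0.775 m from the base axis. Payload 4 kg.
Tool frame: the origin (TCP) lies at the very end of the fingers, on their centre line; the grasp point (between the pads) lies 19 mm behind it; z points along the fingers, y is the direction in which the jaws open and shut (so a half turn about z gives the same grasp; the last joint's range is limited). The gripper opens to 94 mm and grips with 3 to 60 N. Pads are 16 mm wide; open, the fingers measure 119 mm over their backs; the gripper's body (75 mm by 177 mm) begins 78 mm behind the grasp point.
Start: joints at [1.191, 0.087, 1.371, -0, 1.684, -0.103], TCP at [0.15, 0.529, 0.206] pointing down, gripper open.
Joint ranges: [-3.1, 3.1], [-0.76, 2.03], [0.27, 2.55], [-1.08, 4.22], [0.17, 2.65], [-2.57, 2.57]. Speed limits (rad/s): [2.79, 2.79, 3.14, 3.14, 3.14, 3.14].

INTERFACE

Orientations are given as [roll, pitch, yaw] about the fixed x, y, z axes, in that order (R = Rz(yaw) Ry(pitch) Rx(roll)).
In Python, from bench import robot, snapshot, models gives the robot as it stands.
- The arm moves only by the tool arm_command, never from a script. Its argument "commands" is text: rows parted by semicolons, each of 7 numbers parted by spaces: the shift along the tool's x, y, z in mm, then the turn, a rotation vector about the tool's x, y, z in degrees, then the opening, from 0 (shut) to 1 (fully open). In form: tx ty tz rx ry rz hand; .... A call has 1 to 12 rows; each row shifts and turns the pose as measured when the row begins, along the tool's axes as they then stand; what a row does not reach is not made up. A row lasts 1/8 s, in which the tool goes at most 62.5 mm and 10.7 degrees, less where a joint would pass 70% of its speed; a pose out of reach is approached as far as the arm can. A call is refused whole if a number of a shift passes 62.5 or a number of a turn 10.7, either way. A call with a gripper value outside its range is refused whole. The fingers move at their own pace and stop on an object; the grip force is fixed at half the most. Time passes only in rows, so rows that do not move let the fingers close. It gives the time, the measured TCP pose, the force and the opening at its end, in the units of the state.
- robot.get_obs(): the state, without advancing time (a new reading comes with each control period).
- snapshot(name): name is "scene" or "top" or "wrist"; returns a dict with "img" (400x640x3 uint8, blue, green, red), "camera_matrix" (3x3 intrinsics, pixels), "origin" and "rotation" of the camera in the world. Camera axes: x right, y down, z forward; pixel columns grow to the right and rows downward; lengths in m; the calibration is good to about 2 mm. The wrist camera is an equidistant fisheye: a pixel r from the principal point sees the ray r / f radians off the axis. A picture is of the moment at which its call begins. There is no depth.
- robot.close_job(): hands the job in, once; it reports no verdict.
Trained networks look in a picture, given as the dict that the camera call returned (one of the last four; its "shot" number tells which), for a name from the list of things; names that differ only in an ending like _2 or _b are one class to them, and where a whole thing is asked for, a point or a joint stands for the part that bears it (a point fixed in the world has none). Each returns a list of dicts, best first, with "conf" (0 to 1); they miss things now and then, are a little off and sometimes report something else, mostly with a low value. They report only what shows in the picture. A call takes as long as a camera call.
- models.spot_in(query, picture): "bbox" ([left, top, width, height] as shares, 0 to 1, of the picture: columns of its width, rows of its height, round what is visible of it).
- models.tip_of(query, picture): "centre" ([column, row] as shares, 0 to 1, of the picture: columns of its width, rows of its height: a listed point, or the origin of a listed thing).
The state is a dict: "time": time; "joint_positions": joint angles; "qvel": joint speeds; "joint_torque": joint torques, N m; "tool_pos": TCP position; "ee_rot": TCP orientation; "wrist_force": force on the tool from outside, world axes, zero at the start; "wrist_torque": the same for the moment, N m; "width": finger opening in m.
Only numpy, scipy, OpenCV 4.12 (cv2) and the standard library are available. Lean on these libraries where they do the work, as an engineer would, in place of code of your own. Each camera call takes 0.05 s, during which the arm holds its last target. There are 200 camera calls.

TASK

Three boards on black pallets lie in a tight row against the tall fence of the milling bed. Put the closed fingertips lightly on top of the one with the milled circuit (never pressing or pushing it with more than about 10 N), slide it straight out of the row, and bring it up against the blue sprung stop rail at the other end of the bed until it presses lightly on the rail (about 2 to 4 N, never over 10 N), square to it. Keep its pallet flat on the bed the whole way, leave the two plain boards and the other things where they are, and let go.

Things in the scene. Friction and masses are not known exactly. Their poses are not given: they have to be found in the camera images.
- bed: fixed aluminium bed, 280 x 300 x 25 mm. Origin: centre of its underside; top at z = 25 mm. x points from the stop rail to the fence, y along the row. A steel fence runs along its +x edge: inner face at x = +115 mm, top at z = 47 mm; no finger fits between it and the pallets, whose far faces touch it at the start. Pallets slide easily on the bed (friction about 0.25).
- circuit: loose black pallet 70 (x) x 66 (y) x 9.5 mm, about 150 g, in any place of the row. Origin: centre of its underside, axes as the bed's. A 60 x 57 mm copper board with dark traces is stuck on its middle on packing of odd thickness: its top lies 12 to 22 mm above the origin, not measured, so find it by touch; the packing gives 1 mm per 12 N, 2 mm at most. Rubber fingertips grip the board better than the pallet grips the bed.
- blank_a: loose black pallet with a plain copper board, same 70 x 66 mm pallet, copper surface 20 mm above the origin (centre of the pallet's underside), about 150 g. Stays where it is.
- blank_b: like blank_a: the second plain board. Stays where it is.
- stop_base: steel foot of the stop rail, fixed on the bed near its -x end, 260 mm long along y, carrying the blue rail; its place along the bed differs each time. Origin: on the bed's top, below the blue rail's face when the rail is at rest; x axis as the bed's.
- stop_face (a point): middle of the blue rail's face that looks to the bed's +x (towards the boards), 7.5 mm above the bed's top. The rail is a bar 260 mm long along y and 14 mm high; it is sprung and gives towards -x, about 1.5 N per mm, 6 mm at most; at rest it stands fully towards +x.
- jar: loose orange jar with a black lid, 52 mm diameter, 75 mm tall, origin at its underside's centre, on the bench to the left of the bed. Stays where it is.
- driver: loose screwdriver with a red handle, 170 mm long, lying on the bench to the right of the bed. Stays where it is.

How it is judged:
On the way, in this order (a step that is already met when the one before it is completed fails the run):
1. the milled circuit's pallet has been slid fully out of the row: 5 mm or more clear of the line of the plain boards' front edges (x of circuit in the frame of bed below 0.005 m), for 0.1 s.
2. it presses on the sprung stop rail with more than 1 N (contact force between circuit and stop_base above 1 N), for 0.1 s.
At the end, for the whole second after the job is handed in: the milled circuit's pallet lies flat and at rest on the bed, its front edge within 3 mm of the stop rail's face and square to it within 0.1 rad, the two plain boards within 4 mm and the jar and the screwdriver within 10 mm of where they were (x of circuit in the frame of stop_face between 0.03 and 0.038 m and angle between the x axis of circuit and the x axis of bed, either way round below 0.1 rad and angle between circuit's own z axis and vertical below 0.05 rad and z of circuit in the frame of bed below 0.028 m and linear speed of circuit below 0.01 m/s and distance of each of blank_a, blank_b from where it was at the start of the episode below 0.004 m and distance of each of jar, driver from where it was at the start of the episode below 0.01 m); the robot touches nothing.
It fails at once if the robot presses or pushes the milled circuit with more than 15 N (contact force between any of the fingers, the arm and circuit above 15 N).
It fails at once if the circuit's pallet is pressed on the stop rail with more than 10 N (contact force between circuit and stop_base above 10 N).
It fails at once if the circuit's pallet is lifted off the bed or tipped (z of circuit in the frame of bed above 0.03 m or angle between circuit's own z axis and vertical above 0.12 rad).
It fails at once if a plain board is moved by more than 4 mm (distance of any of blank_a, blank_b from where it was at the start of the episode above 0.004 m).
It fails at once if the jar or the screwdriver is moved by more than 10 mm (distance of any of jar, driver from where it was at the start of the episode above 0.01 m).
It also fails if it takes over 72 s, if anything falls off the work surface, if the arm or the gripper's body presses on something with over 40 N, if the wrist force passes 120 N, or if a joint passes its speed limit or range.

## Working session

There is one attempt and no reset: what is moved stays moved. The work goes in short steps, Python scripts to look and compute and a tool call to move; the robot and the scene stay as the last step left them, time stands still between calls to the robot, and variables do not carry over. Pictures are saved under pics/ and viewed, about 8 in all and at most 12, crops included, and the job is handed in when it is done.

Besides the shell and the picture viewer there is one more tool, called after "Call:" as name(argument=value, ...), one argument or row to a line, values as JSON. arm_command: Moves the arm, as the interface text tells. Its arguments: {"type":"object","properties":{"commands":{"type":"string"}},"required":["commands"]}

```bash
ls; mkdir -p pics
cat > h.py <<'E'
import numpy as np, cv2
from bench import robot, snapshot, models
def ray(p,uv):
    K=np.array(p["camera_matrix"]);R=np.array(p["rotation"])
    d=np.linalg.inv(K)@[uv[0],uv[1],1.];return np.array(p["origin"]),R@d
def onz(p,uv,z):
    o,d=ray(p,uv);return o+d*(z-o[2])/d[2]
E
python3 - <<'E'
from h import *
s=snapshot("scene");t=snapshot("top")
for n,p in(("scene",s),("top",t)):
    cv2.imwrite(f"pics/{n}0.png",p["img"]);print(n,p["origin"],np.round(p["rotation"],3).tolist(),p["camera_matrix"])
    for q in("bed","circuit","blank_a","stop_base","stop_face","jar","driver"):
        for m in models.tip_of(q,p)[:3]:
            uv=np.array(m["centre"])*[640,400]
            print(q,round(m["conf"],2),uv.round(1),onz(p,uv,{"bed":0,"jar":0,"driver":.01,"stop_face":.0325}.get(q,.025)).round(4))
o=robot.get_obs();print(o["time"],o["tool_pos"],o["ee_rot"],o["width"],o["wrist_force"])
E
```

```text
pics
scene [ 0.99699554 -0.74653165  0.711803  ] [-2.215, -0.016, 0.549] [[384.21756939   0.         316.00306167]
 [  0.         384.21756939 201.26016646]
 [  0.           0.           1.        ]]Traceback (most recent call last):
  File "<stdin>", line 8, in <module>
  File "h.py", line 7, in onz
    o,d=ray(p,uv);return o+d*(z-o[2])/d[2]
                                      ~^^^
IndexError: invalid index to scalar variable.
```

```bash
sed -i 's/R=np.array(p\["rotation"\])/R=Rotation.from_euler("xyz",p["rotation"]).as_matrix()/; 1i from scipy.spatial.transform import Rotation' h.py
python3 - <<'E'
from h import *
s=snapshot("scene");t=snapshot("top")
for n,p in(("scene",s),("top",t)):
    cv2.imwrite(f"pics/{n}0.png",p["img"]);print(n,p["origin"],p["rotation"])
    for q in("bed","circuit","blank_a","stop_base","stop_face","jar","driver"):
        for m in models.tip_of(q,p)[:3]:
            uv=np.array(m["centre"])*[640,400]
            print(q,round(m["conf"],2),uv.round(1),onz(p,uv,{"bed":0,"jar":0,"driver":.01,"stop_face":.0325}.get(q,.025)).round(4))
o=robot.get_obs();print(o["time"],o["tool_pos"],o["ee_rot"],o["width"],o["wrist_force"])
E
```

```text
scene [ 0.99699554 -0.74653165  0.711803  ] [-2.21490206 -0.01601311  0.54873025]
bed 0.75 [327.1 220.6] [0.5879 0.0061 0.    ]
circuit 0.6 [353.4 223.9] [0.6708 0.0066 0.025 ]
blank_a 0.86 [342.9 240.4] [ 0.6781 -0.0683  0.025 ]
blank_a 0.58 [363.9 213.5] [0.6753 0.064  0.025 ]
stop_base 0.76 [301.9 205.1] [0.5042 0.0012 0.025 ]
stop_face 0.54 [302.4 204. ] [ 0.5079 -0.0017  0.0325]
stop_face 0.49 [300.3 205.7] [ 0.5072 -0.0117  0.0325]
jar 0.55 [348.3 158.6] [0.4764 0.3516 0.    ]
jar 0.15 [350.8 222.3] [0.6494 0.0361 0.    ]
driver 0.56 [213.7 292.9] [ 0.5039 -0.369   0.01  ]
top [ 0.37490632 -0.00555216  1.02466835] [-2.95805951  0.01127974 -1.5724296 ]
bed 0.73 [320.8 192.1] [ 0.5845 -0.0007  0.    ]
circuit 0.61 [316.9 156.7] [0.6711 0.0087 0.025 ]
blank_a 0.75 [293.  161.4] [0.6591 0.0693 0.025 ]
blank_a 0.74 [342.6 157.3] [ 0.6691 -0.0563  0.025 ]
stop_base 0.6 [324.7 221.3] [ 0.506  -0.0102  0.025 ]
stop_face 0.55 [324.1 221.9] [ 0.5037 -0.0088  0.0325]
jar 0.6 [341.5 159.1] [ 0.6718 -0.0547  0.    ]
driver 0.79 [462.3 225.8] [ 0.4957 -0.3519  0.01  ]
0.95 [0.15031438 0.52910028 0.20553441] [3.14143694e+00 3.06874709e-05 2.86480730e+00] 0.0939512571691118 [-0.45029182 -0.05875024 -1.47444881]
```

View pics/top0.png

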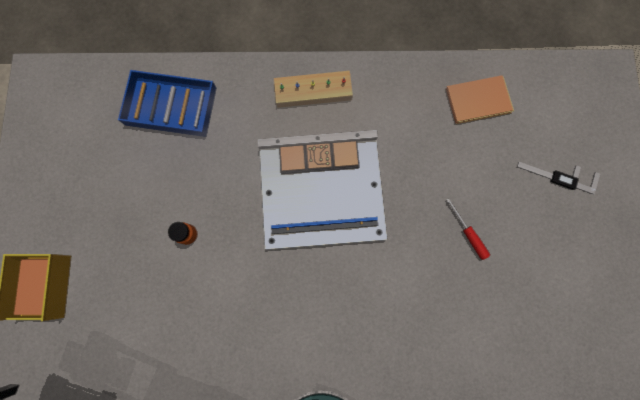

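View pics/scene0.png

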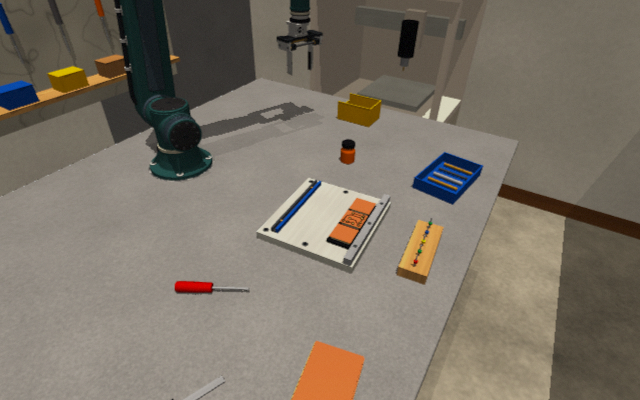

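Call:
arm_command(
  commands="-50 -28 0 0 0 0 0;-50 -28 0 0 0 0 0;-50 -28 0 0 0 0 0;-50 -28 0 0 0 0 0;-50 -28 0 0 0 0 0;-50 -28 0 0 0 0 0;-50 -28 0 0 0 0 0;-50 -28 0 0 0 0 0;-50 -28 0 0 0 0 0;-50 -28 0 0 0 0 0;-50 -28 0 0 0 -10 0;0 0 0 0 0 -10 0",
)

```text
time: 2.45
tool_pos: [0.6104, 0.0702, 0.2052]
ee_rot: [3.138, 0.004, -3.054]
wrist_force: [-0.1, -0.6, -0.1]
width: 0.0006
```

Run:
```python
from h import *
w=snapshot("wrist");cv2.imwrite("pics/w1.png",w["img"])
o=robot.get_obs();print(o["time"],o["tool_pos"],o["ee_rot"],o["wrist_force"],o["width"]);print(w["origin"],w["rotation"],w["camera_matrix"])
t=cv2.imread("pics/top0.png");cv2.imwrite("pics/topc.png",cv2.resize(t[120:260,245:400],None,fx=5,fy=5,interpolation=cv2.INTER_CUBIC)[:600])
```

```text
2.5 [0.60957626 0.07149568 0.20564363] [ 3.13755633  0.00468351 -3.04931194] [-0.95349547 -0.12043151  0.39958482] 0.0008282434145464475
[0.53358198 0.06278969 0.38485214] [ 2.87213579 -0.00320383  1.65966787] [[309.70691629   0.         320.9752329 ]
 [  0.         309.70691629 198.1765934 ]
 [  0.           0.           1.        ]]
```

View pics/w1.png

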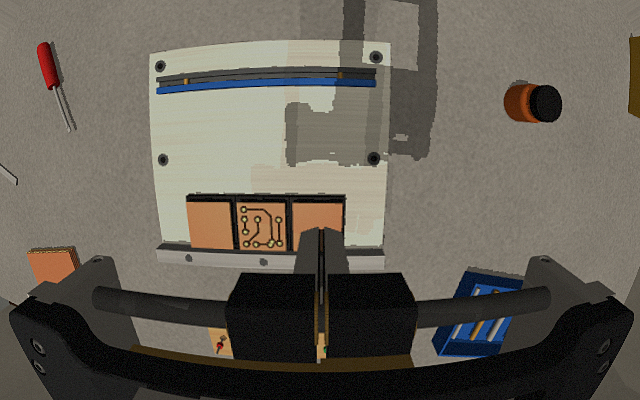

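View pics/topc.png

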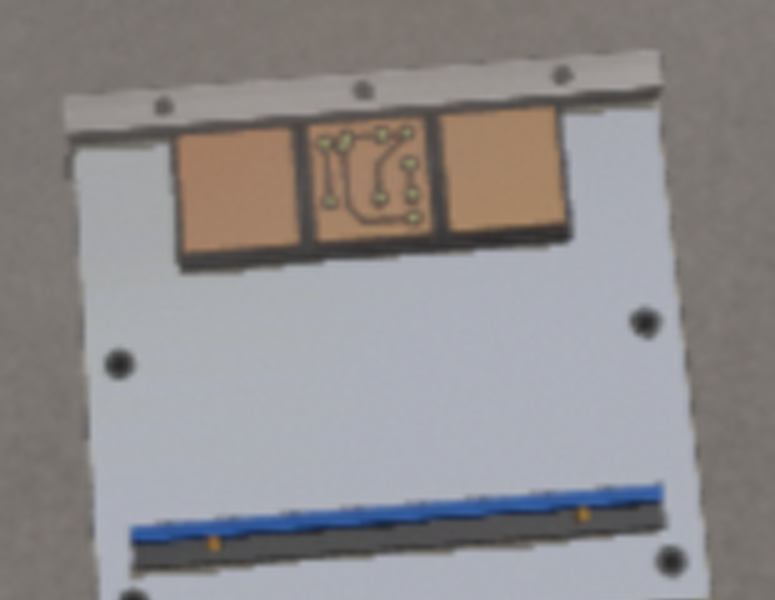

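```bash
cat >> h.py <<'E'
def wray(o,rot,uv,z,K=(309.707,320.975,198.177)):
    R=Rotation.from_euler("xyz",rot).as_matrix()
    v=np.array([uv[0]-K[1],uv[1]-K[2]]);r=np.hypot(*v);a=r/K[0]
    d=R@np.array([*(np.sin(a)*v/r),np.cos(a)]);o=np.array(o);return o+d*(z-o[2])/d[2]
E
python3 - <<'E'
from h import *
t=dict(camera_matrix=[[0]*3]*3)
p=snapshot("top");f=lambda uv,z:onz(p,np.array(uv)/5+[245,120],z)
W=lambda uv,z:wray([0.53358198,0.06278969,0.38485214],[2.87213579,-0.00320383,1.65966787],uv,z)
def yaw(l,r): d=l-r; return np.arctan2(-d[0],d[1])
for n,g,rail,bd,row,bed in(("top",f,[(131,527),(661,486)],[(304,122),(434,112),(440,238),(313,246)],[(180,268),(570,240)],[(75,142),(660,98)]),
  ("wrist",W,[(376,87),(157,94)],[(237,203),(285,203),(287,250),(239,250)],[(345,197),(188,196)],[(390,42),(149,53)])):
    a,b=[g(q,.039) for q in rail];print(n,"rail",a.round(4),b.round(4),yaw(a,b),np.linalg.norm(a-b))
    c=[g(q,.042) for q in bd];print(" board",np.mean(c,0).round(4),[round(np.linalg.norm(c[i]-c[i-1]),4) for i in range(4)])
    a,b=[g(q,.028) for q in row];print(" row front",a.round(4),b.round(4),yaw(a,b),np.linalg.norm(a-b))
    a,b=[g(q,.03) for q in bed];print(" bed",a.round(4),b.round(4),yaw(a,b))
E
```

```text
top rail [0.4946 0.1196 0.039 ] [ 0.5139 -0.1377  0.039 ] 0.07464213371096927 0.2579972589074597
 board [0.6683 0.0019 0.042 ] [np.float64(0.0643), np.float64(0.0654), np.float64(0.0653), np.float64(0.0631)]
 row front [0.6266 0.0989 0.028 ] [ 0.6402 -0.097   0.028 ] 0.06930425095495384 0.19636179254899538
 bed [0.6922 0.153  0.03  ] [ 0.7139 -0.1439  0.03  ] 0.07298053566250542
wrist rail [0.4958 0.1218 0.039 ] [ 0.5161 -0.1363  0.039 ] 0.0783105356287234 0.2589460730529969
 board [0.67   0.0046 0.042 ] [np.float64(0.0611), np.float64(0.0576), np.float64(0.0598), np.float64(0.0607)]
 row front [0.6277 0.1012 0.028 ] [ 0.6436 -0.0958  0.028 ] 0.08086729718048924 0.19765701736968866
 bed [0.4388 0.1351 0.03  ] [ 0.4621 -0.1588  0.03  ] 0.07904935174135269
```

Call:
arm_command(
  commands="0 0 0 0 0 1 0;-27 -36 0 0 0 0 0;-27 -36 0 0 0 0 0;0 0 25 0 0 0 0;0 0 25 0 0 0 0;0 0 25 0 0 0 0;0 0 25 0 0 0 0;0 0 15 0 0 0 0;0 0 10 0 0 0 0;0 0 0 0 0 0 0;0 0 0 0 0 0 0",
)

```text
time: 3.92
tool_pos: [0.6693, 0.0119, 0.084]
ee_rot: [3.137, 0.015, -3.088]
wrist_force: [0.6, -0.3, -0.2]
width: 0.0003
```

```bash
cat >> h.py <<'E'
def st(n=5):
    q=[]
    for _ in range(n):
        w=snapshot("wrist");o=robot.get_obs();q.append(np.r_[o["wrist_force"],o["tool_pos"]*np.array(1e3),o["ee_rot"]])
    q=np.array(q);print(o["time"],"F",q[:,:3].mean(0).round(2),"sd",q[:,:3].std(0).round(2),"pos",q[:,3:6].mean(0).round(2),"sd",q[:,3:6].std(0).round(2),"rpy",q[:,6:].mean(0).round(4))
    return w,o
E
python3 - <<'E'
from h import *
w,o=st(6);cv2.imwrite("pics/w2.png",w["img"]);print(w["origin"],w["rotation"])
c=w["img"][150:400,170:480];cv2.imwrite("pics/w2c.png",cv2.resize(c,None,fx=2.4,fy=2.4))
E
```

```text
4.225 F [0.08 0.2  0.14] sd [0.64 0.45 0.33] pos [669.18  11.75  83.78] sd [0.13 0.06 0.24] rpy [ 3.1375  0.0149 -3.0878]
[0.59026916 0.00662276 0.26244166] [ 2.86203733 -0.00394734  1.62637503]
```

View pics/w2c.png

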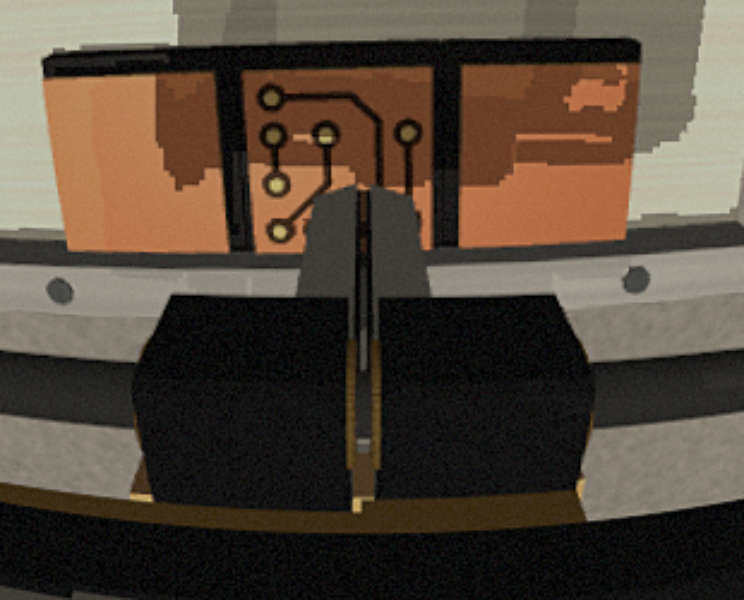

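```bash
cat >> h.py <<'E'
def rel(o,pos,yaw=-3.066):
    "tool-frame shift (mm) and turn (deg) to reach pos with tool down at yaw"
    R=Rotation.from_euler("xyz",o["ee_rot"]);D=Rotation.from_euler("xyz",[np.pi,0,yaw])
    print("shift",(R.inv().apply(np.array(pos)-o["tool_pos"])*1e3).round(1),"turn",(R.inv()*D).as_rotvec(degrees=True).round(2))
E
python3 - <<'E'
from h import *
W=lambda uv,z:wray([0.59026916,0.00662276,0.26244166],[2.86203733,-0.00394734,1.62637503],np.array(uv)/2.4+[170,150],z)
for z in(.037,.042,.047):
    c=[W(q,z) for q in[(243,68),(433,66),(434,250),(256,252)]]
    print(z,np.mean(c,0).round(4),[round(np.linalg.norm(c[i]-c[i-1]),4) for i in range(4)])
    c=[W(q,.045) for q in[(462,65),(638,62),(626,240),(460,246)]]
print("blankR",[round(np.linalg.norm(c[i]-c[i-1]),4) for i in range(4)])
a,b=[W(q,.0345) for q in[(640,40),(43,60)]];d=a-b;print("front",a,b,np.linalg.norm(d),np.arctan2(-d[0],d[1]))
o=robot.get_obs();rel(o,[.669,.004,.054])
E
```

```text
0.037 [0.6711 0.0052 0.037 ] [np.float64(0.0637), np.float64(0.0593), np.float64(0.0634), np.float64(0.0603)]
0.042 [0.6694 0.0052 0.042 ] [np.float64(0.0622), np.float64(0.058), np.float64(0.0619), np.float64(0.059)]
0.047 [0.6676 0.0053 0.047 ] [np.float64(0.0608), np.float64(0.0567), np.float64(0.0605), np.float64(0.0576)]
blankR [np.float64(0.0601), np.float64(0.0564), np.float64(0.0614), np.float64(0.0574)]
front [0.62497249 0.10025012 0.0345    ] [ 0.64211297 -0.09599469  0.0345    ] 0.19699193644081914 0.08712128661798835
shift [ 0.8 -7.8 29.3] turn [ 0.23  0.82 -1.25]
```

Call:
arm_command(
  commands="0 -7 10 0.2 0.9 -1.3 0;0 0 10 0 0 0 0;0 0 6 0 0 0 0;0 0 0 0 0 0 0;0 0 0 0 0 0 0",
)

```text
time: 4.85
tool_pos: [0.669, 0.004, 0.0544]
ee_rot: [3.141, -0.004, -3.064]
wrist_force: [0.5, 0.3, 0.4]
width: 0.0004
```

Run:
```python
from h import *
w,o=st(6);rel(o,[.669,.005,.050],-3.064)
```

```text
5.15 F [-0.11  0.13 -0.37] sd [0.38 0.45 0.45] pos [669.13   3.99  54.73] sd [0.1  0.01 0.2 ] rpy [ 3.1411 -0.0038 -3.064 ]
shift [0.1 1.  4.9] turn [ 0.03 -0.2   0.  ]
```

Call:
arm_command(
  commands="0 0 1.5 0 0 0 0;0 0 1.5 0 0 0 0;0 0 1.5 0 0 0 0;0 0 0 0 0 0 0",
)

```text
time: 5.65
tool_pos: [0.6693, 0.004, 0.0504]
ee_rot: [3.141, -0.003, -3.064]
wrist_force: [0.1, -0.4, -0.2]
width: 0.0002
```

Call:
arm_command(
  commands="0 0 0.7 0 0 0 0;0 0 0.7 0 0 0 0",
)

```text
time: 5.9
tool_pos: [0.6693, 0.004, 0.0489]
ee_rot: [3.141, -0.003, -3.064]
wrist_force: [-0.5, 0.5, 0.3]
width: 0.0003
```

Call:
arm_command(
  commands="0 0 0.7 0 0 0 0;0 0 0.7 0 0 0 0",
)

```text
time: 6.15
tool_pos: [0.6694, 0.004, 0.0475]
ee_rot: [3.141, -0.003, -3.064]
wrist_force: [-0.1, -0.1, 0.2]
width: 0.0
```

Call:
arm_command(
  commands="0 0 0.7 0 0 0 0;0 0 0.7 0 0 0 0",
)

```text
time: 6.4
tool_pos: [0.6693, 0.004, 0.046]
ee_rot: [3.141, -0.003, -3.064]
wrist_force: [0.1, 0.1, 1.2]
width: 0.0
```

Call:
arm_command(
  commands="0 0 0.4 0 0 0 0",
)

```text
time: 6.52
tool_pos: [0.6694, 0.004, 0.0458]
ee_rot: [3.141, -0.003, -3.064]
wrist_force: [-0.6, -0.4, 2.5]
width: 0.0003
```

Call:
arm_command(
  commands="0 0 0.4 0 0 0 0",
)

```text
time: 6.65
tool_pos: [0.6694, 0.004, 0.0458]
ee_rot: [3.141, -0.003, -3.064]
wrist_force: [-1.1, -0.5, 1.3]
width: 0.0001
```

Call:
arm_command(
  commands="0 0 0.4 0 0 0 0",
)

```text
time: 6.78
tool_pos: [0.6694, 0.004, 0.0458]
ee_rot: [3.141, -0.002, -3.064]
wrist_force: [-1.0, 0.7, 2.1]
width: 0.0008
```

Call:
arm_command(
  commands="0 0 0.8 0 0 0 0;0 0 0.8 0 0 0 0",
)

```text
time: 7.02
tool_pos: [0.6695, 0.004, 0.0455]
ee_rot: [3.142, -0.002, -3.064]
wrist_force: [-2.3, 1.1, 5.9]
width: 0.0004
```

Run:
```python
from h import *
st(8)
```

```text
7.425 F [-2.41 -0.06  5.25] sd [0.39 0.46 0.24] pos [669.56   3.98  45.51] sd [0.02 0.02 0.01] rpy [ 3.1415e+00 -1.6000e-03 -3.0638e+00]
```

Call:
arm_command(
  commands="0 0 1.2 0 0 0 0;0 0 1.2 0 0 0 0",
)

```text
time: 7.68
tool_pos: [0.6697, 0.004, 0.0453]
ee_rot: [-3.141, -0.001, -3.064]
wrist_force: [-2.9, 0.3, 7.9]
width: 0.0004
```

Run:
```python
from h import *
st(8)
```

```text
8.075 F [-3.36  0.15  6.92] sd [0.47 0.41 0.58] pos [669.65   3.97  45.37] sd [0.   0.02 0.02] rpy [-3.1414e+00 -6.0000e-04 -3.0638e+00]
```

Call:
arm_command(
  commands="1 0 1.1 0 0 0 0;2 0 1.1 0 0 0 0;2 0 1.1 0 0 0 0;2 0 1.1 0 0 0 0",
)

```text
time: 8.57
tool_pos: [0.6681, 0.0038, 0.0455]
ee_rot: [-3.141, 0.014, -3.064]
wrist_force: [2.6, 1.3, 5.8]
width: 0.0002
```

Run:
```python
from h import *
w,o=st(4);cv2.imwrite("pics/w3.png",cv2.resize(w["img"][100:350,170:480],None,fx=2.4,fy=2.4));print(w["origin"],w["rotation"])
```

```text
8.775 F [1.75 0.78 5.91] sd [0.36 0.31 0.25] pos [667.99   3.74  45.5 ] sd [0.01 0.01 0.03] rpy [-3.1406  0.0142 -3.0636]
[ 0.58934664 -0.00231212  0.22441342] [2.86244357e+00 1.24881594e-03 1.65051303e+00]
```

View pics/w3.png

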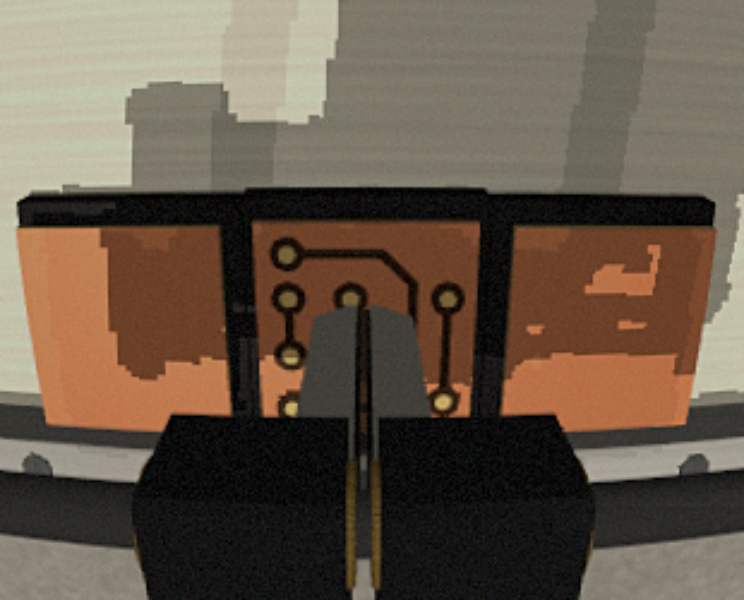

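Call:
arm_command(
  commands="3 0 1.1 0 0.4 0 0;4 0 1.1 0 0.4 0 0;4 0 1.1 0 0.4 0 0;4 0 1.1 0 0.4 0 0",
)

```text
time: 9.28
tool_pos: [0.6585, 0.0028, 0.0455]
ee_rot: [-3.14, 0.001, -3.063]
wrist_force: [2.8, -0.2, 5.6]
width: 0.0007
```

Run:
```python
from h import *
w,o=st(4)
```

```text
9.475 F [2.09 0.67 6.05] sd [0.51 0.45 0.16] pos [658.26   2.75  45.46] sd [0.02 0.02 0.01] rpy [-3.1396e+00  5.0000e-04 -3.0635e+00]
```

Call:
arm_command(
  commands="5 0 1.1 0 0.2 0 0;5 0 1.1 0 0.2 0 0;5 0 1.1 0 0.2 0 0;5 0 1.1 0 0.2 0 0",
)

```text
time: 9.98
tool_pos: [0.6438, 0.0013, 0.0455]
ee_rot: [-3.138, 0.002, -3.063]
wrist_force: [1.9, 1.1, 4.9]
width: 0.0006
```

Call:
arm_command(
  commands="5 0 1.1 0 0.2 0 0;5 0 1.1 0 0.2 0 0;5 0 1.1 0 0.2 0 0;5 0 1.1 0 0.2 0 0",
)

```text
time: 10.48
tool_pos: [0.6291, -0.0002, 0.0455]
ee_rot: [-3.137, 0.003, -3.063]
wrist_force: [1.7, 0.4, 5.3]
width: 0.0003
```

Run:
```python
from h import *
w,o=st(4);cv2.imwrite("pics/w4.png",cv2.resize(w["img"][0:400,100:540],None,fx=1.5,fy=1.5));print(w["origin"],w["rotation"])
```

```text
10.675 F [1.29 0.63 5.5 ] sd [0.44 0.61 0.39] pos [ 6.2862e+02 -2.3000e-01  4.5400e+01] sd [0.   0.01 0.03] rpy [-3.1372e+00  2.0000e-03 -3.0631e+00]
[ 0.5521141  -0.0055364   0.22527258] [2.87471097 0.00459303 1.6510276 ]
```

View pics/w4.png

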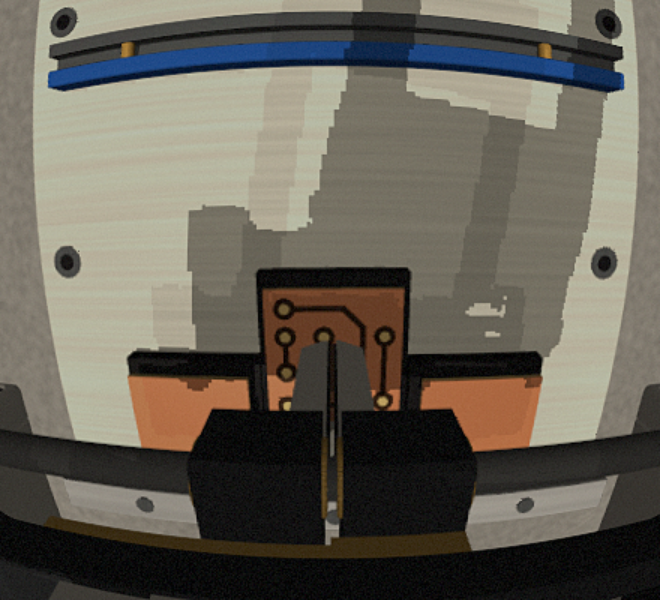

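Call:
arm_command(
  commands="5 0 1.2 -0.1 0.2 0 0;5 0 1.2 -0.1 0.2 0 0;5 0 1.2 -0.1 0.2 0 0;5 0 1.2 -0.1 0.2 0 0",
)

```text
time: 11.18
tool_pos: [0.6147, -0.0018, 0.0454]
ee_rot: [3.14, 0.004, -3.063]
wrist_force: [2.6, 0.8, 6.0]
width: 0.0005
```

Call:
arm_command(
  commands="5 0 1.2 -0.1 0.2 0 0;5 0 1.2 -0.1 0.2 0 0;5 0 1.2 -0.1 0.2 0 0;5 0 1.2 -0.1 0.2 0 0",
)

```text
time: 11.68
tool_pos: [0.6006, -0.0034, 0.0454]
ee_rot: [3.135, 0.007, -3.063]
wrist_force: [2.3, 0.8, 6.2]
width: 0.0007
```

Call:
arm_command(
  commands="5 0 1.2 -0.1 0.2 0 0;5 0 1.2 -0.1 0.2 0 0;5 0 1.2 -0.1 0.2 0 0;5 0 1.2 -0.1 0.2 0 0",
)

```text
time: 12.18
tool_pos: [0.5866, -0.0054, 0.0454]
ee_rot: [3.13, 0.01, -3.063]
wrist_force: [2.9, 0.3, 6.0]
width: 0.0005
```

Call:
arm_command(
  commands="5 0 1.2 0 0.2 0 0;5 0 1.2 0 0.2 0 0;5 0 1.2 0 0.2 0 0",
)

```text
time: 12.55
tool_pos: [0.5762, -0.007, 0.0454]
ee_rot: [3.131, 0.012, -3.063]
wrist_force: [2.7, 0.2, 6.0]
width: 0.0003
```

Run:
```python
from h import *
w,o=st(4);cv2.imwrite("pics/w5.png",cv2.resize(w["img"][80:300,190:460],None,fx=2.7,fy=2.7));print(w["origin"],w["rotation"])
```

```text
12.75 F [ 1.76 -0.56  6.42] sd [0.57 0.79 0.54] pos [575.73  -7.01  45.37] sd [0.01 0.01 0.  ] rpy [ 3.1315  0.0107 -3.0631]
[ 0.49789089 -0.0150348   0.22454513] [ 2.86610941 -0.00991064  1.65120064]
```

View pics/w5.png

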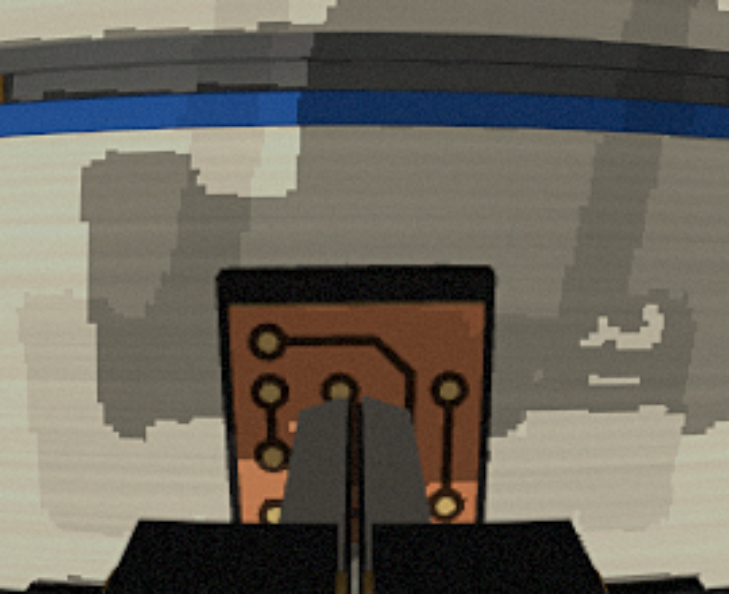

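Run:
```python
from h import *
W=lambda uv,z:wray([0.49789089,-0.0150348,0.22454513],[2.86610941,-0.00991064,1.65120064],np.array(uv)/2.7+[190,80],z)
def rp(l,z):
    a,b=[W(q,z) for q in l];d=b-a;print(a.round(4),b.round(4),"len",np.linalg.norm(d).round(4),"yaw",np.arctan2(-d[0],d[1]).round(4));return (a+b)/2
m=rp([(220,283),(493,280)],.0345);f=rp([(219,270),(493,267)],.0345);r=rp([(218,128),(493,128)],.039);r2=rp([(0,136),(728,137)],.039)
print((f-r)@[.997,.078,0])
o=robot.get_obs();rel(o,[.5,-.01,.05],-3.064)
```

```text
[ 0.5449 -0.0409  0.0345] [0.5392 0.0232 0.0345] len 0.0643 yaw 0.0895
[ 0.5418 -0.0412  0.0345] [0.5361 0.0228 0.0345] len 0.0643 yaw 0.0896
[ 0.5085 -0.0425  0.039 ] [0.5036 0.0184 0.039 ] len 0.0611 yaw 0.0803
[ 0.5122 -0.0947  0.039 ] [0.4984 0.0759 0.039 ] len 0.1712 yaw 0.0806
0.033055243648685374
shift [75.7  3.  -5.4] turn [0.58 0.6  0.06]
```

Call:
arm_command(
  commands="5 0 1.2 0.1 0.3 0 0;5 0 1.2 0.1 0.3 0 0;5 0 1.2 0.1 0.3 0 0;5 0 1.2 0.1 0.3 0 0",
)

```text
time: 13.25
tool_pos: [0.5621, -0.0091, 0.0454]
ee_rot: [3.141, 0.006, -3.063]
wrist_force: [2.0, 0.9, 5.6]
width: 0.0008
```

Call:
arm_command(
  commands="5 0 1.2 0.1 0.3 0 0;5 0 1.2 0.1 0.3 0 0;5 0 1.2 0.1 0.3 0 0",
)

```text
time: 13.62
tool_pos: [0.5518, -0.0107, 0.0454]
ee_rot: [-3.135, 0.003, -3.063]
wrist_force: [2.8, 0.4, 6.1]
width: 0.0004
```

Run:
```python
from h import *
w,o=st(4);rel(o,[.5,-.01,.05],-3.064)
```

```text
13.825 F [ 1.81 -0.06  6.7 ] sd [0.52 0.52 0.38] pos [551.36 -10.79  45.34] sd [0.02 0.01 0.01] rpy [-3.1347e+00  2.0000e-03 -3.0634e+00]
shift [51.2  4.8 -4.8] turn [-0.39  0.11  0.03]
```

Call:
arm_command(
  commands="4 0 1.4 -0.1 0.2 0 0;4 0 1.4 -0.1 0.2 0 0",
)

```text
time: 14.08
tool_pos: [0.5471, -0.0117, 0.0453]
ee_rot: [-3.137, 0.004, -3.063]
wrist_force: [2.6, 0.5, 7.3]
width: 0.0005
```

Call:
arm_command(
  commands="3 0 1.4 0 0.2 0 0;3 0 1.4 0 0.2 0 0",
)

```text
time: 14.32
tool_pos: [0.5447, -0.0123, 0.0454]
ee_rot: [-3.136, 0.007, -3.064]
wrist_force: [2.7, 0.6, 6.6]
width: 0.0005
```

Run:
```python
from h import *
w,o=st(4);cv2.imwrite("pics/w6.png",cv2.resize(w["img"][80:300,190:460],None,fx=2.7,fy=2.7));print(w["origin"],w["rotation"])
```

```text
14.525 F [2.13 0.44 7.13] sd [0.6  0.22 0.28] pos [544.48 -12.28  45.32] sd [0.01 0.01 0.01] rpy [-3.136   0.0064 -3.0636]
[ 0.46717554 -0.01742653  0.22484949] [2.87028914 0.00580577 1.65051721]
```

View pics/w6.png

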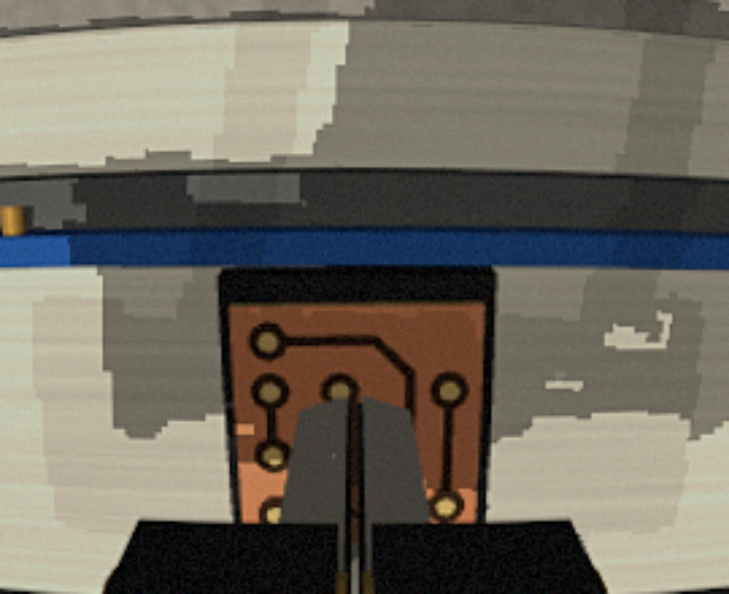

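Call:
arm_command(
  commands="3.5 0 1.5 0 0.3 0 0;3.5 0 1.5 0 0.3 0 0",
)

```text
time: 14.78
tool_pos: [0.5415, -0.013, 0.0453]
ee_rot: [-3.135, 0.006, -3.064]
wrist_force: [3.5, 0.1, 5.9]
width: 0.0003
```

Run:
```python
from h import *
st(4)
```

```text
14.975 F [3.32 0.34 7.19] sd [0.19 0.28 0.29] pos [541.43 -13.04  45.32] sd [0.01 0.01 0.02] rpy [-3.1348  0.0058 -3.0637]
```

Call:
arm_command(
  commands="3.5 0 1.5 0 0.3 0 0;3.5 0 1.5 0 0.3 0 0",
)

```text
time: 15.22
tool_pos: [0.539, -0.0136, 0.0454]
ee_rot: [-3.134, 0.007, -3.064]
wrist_force: [3.5, 0.8, 5.9]
width: 0.0003
```

Run:
```python
from h import *
st(4)
```

```text
15.425 F [2.84 0.86 6.28] sd [0.54 0.55 0.37] pos [538.86 -13.67  45.34] sd [0.01 0.01 0.02] rpy [-3.1337  0.0064 -3.0639]
```

```bash
cat > cmp.py <<'E'
from h import *
w=snapshot("wrist");a=cv2.imread("pics/w6.png");b=cv2.resize(w["img"][80:300,190:460],None,fx=2.7,fy=2.7)
cv2.imwrite("pics/cmp_last.png",b)
for n,(x0,y0,x1,y1) in dict(pads=(245,320,300,475),trace=(425,370,475,520),rail=(150,225,480,285),foot=(150,165,300,185)).items():
    t=a[y0:y1,x0:x1];r=cv2.matchTemplate(b[y0-25:y1+25,x0-25:x1+25],t,cv2.TM_CCOEFF_NORMED);_,v,_,l=cv2.minMaxLoc(r);print(n,round(v,2),l[0]-25,l[1]-25)
for n,im in(("w6",a),("now",b)):
    for c in (200,240,350,470,520):
        col=im[180:300,c].astype(int);blue=np.where(col[:,0]-col[:,2]>40)[0]+180
        g=im[100:240,c].astype(int).sum(1);print(n,c,"blue",blue.min(),blue.max(),end="; ")
    print()
E
python3 cmp.py
```

```text
pads 0.88 2 8
trace 0.8 0 8
rail 0.97 2 20
foot 0.92 7 25
w6 200 blue 231 264; w6 240 blue 230 264; w6 350 blue 229 264; w6 470 blue 231 265; w6 520 blue 231 264; 
now 200 blue 249 284; now 240 blue 248 285; now 350 blue 250 285; now 470 blue 252 285; now 520 blue 251 285;
```

Call:
arm_command(
  commands="2 0 1.9 -0.1 0.3 0 0;2.5 0 1.9 -0.1 0.3 0 0;2.5 0 1.9 0 0.3 0 0",
)

```text
time: 15.85
tool_pos: [0.5388, -0.0137, 0.0452]
ee_rot: [-3.137, 0.008, -3.064]
wrist_force: [2.7, 1.7, 7.1]
width: 0.0005
```

```bash
python3 -c "
from h import *
st(4)";sed -i 's/-25/-45/g;s/+25/+45/g' cmp.py; python3 cmp.py
```

```text
16.05 F [2.72 1.32 7.94] sd [0.44 0.65 0.37] pos [538.86 -13.68  45.24] sd [0.01 0.01 0.01] rpy [-3.1368  0.0082 -3.0639]
pads 0.86 2 8
trace 0.79 0 8
rail 0.97 1 21
foot 0.94 -2 25
w6 200 blue 231 264; w6 240 blue 230 264; w6 350 blue 229 264; w6 470 blue 231 265; w6 520 blue 231 264; 
now 200 blue 249 284; now 240 blue 250 285; now 350 blue 249 286; now 470 blue 250 285; now 520 blue 250 285;
```

Call:
arm_command(
  commands="3.5 0 2 0 0.3 0 0;4 0 2 0 0.3 0 0;4 0 2 0 0.3 0 0",
)

```text
time: 16.48
tool_pos: [0.536, -0.0143, 0.0452]
ee_rot: [-3.135, 0.014, -3.064]
wrist_force: [3.7, 1.3, 7.8]
width: 0.0006
```

```bash
python3 -c "
from h import *
st(4)"; python3 cmp.py
```

```text
16.675 F [3.19 1.04 7.73] sd [0.28 0.22 0.63] pos [535.89 -14.36  45.24] sd [0.01 0.01 0.  ] rpy [-3.1353  0.0139 -3.0639]
pads 0.77 4 19
trace 0.43 2 18
rail 0.96 3 33
foot 0.83 22 38
w6 200 blue 231 264; w6 240 blue 230 264; w6 350 blue 229 264; w6 470 blue 231 265; w6 520 blue 231 264; 
now 200 blue 260 297; now 240 blue 260 297; now 350 blue 261 297; now 470 blue 262 299; now 520 blue 263 298;
```

Run:
```python
import cv2,numpy as np
for f in("w6","cmp_last"):
    im=cv2.imread(f"pics/{f}.png").astype(float)
    for c0 in(200,320,420,520):
        s=im[:,c0:c0+40].mean(1);g=s.sum(1);bl=s[:,0]-s[:,2]
        top=120+np.argmin(np.gradient(cv2.GaussianBlur(g[120:260].reshape(-1,1),(1,9),0).ravel()))
        k=cv2.GaussianBlur(np.gradient(bl).reshape(-1,1),(1,7),0).ravel();print(f,c0,"foot edge",top,"blue top",np.argmax(k[200:320])+200,"blue bottom",np.argmin(k[200:320])+200)
```

```text
w6 200 foot edge 169 blue top 226 blue bottom 265
w6 320 foot edge 167 blue top 226 blue bottom 265
w6 420 foot edge 168 blue top 226 blue bottom 265
w6 520 foot edge 170 blue top 227 blue bottom 265
cmp_last 200 foot edge 205 blue top 258 blue bottom 298
cmp_last 320 foot edge 203 blue top 258 blue bottom 298
cmp_last 420 foot edge 204 blue top 258 blue bottom 300
cmp_last 520 foot edge 206 blue top 259 blue bottom 299
```

View pics/cmp_last.png

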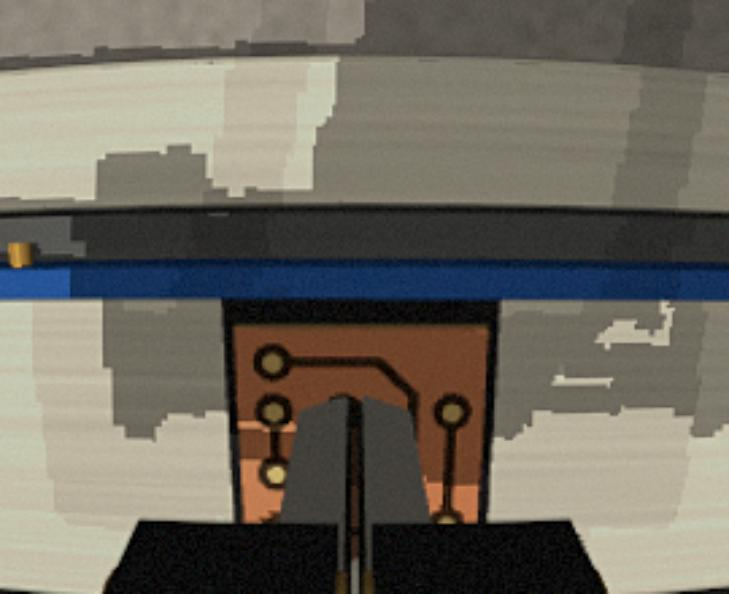

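Call:
arm_command(
  commands="3 0 2.4 0 0.5 0 0;4 0 2.5 0 0.6 0 0",
)

```text
time: 16.98
tool_pos: [0.5355, -0.0145, 0.0451]
ee_rot: [-3.135, 0.011, -3.064]
wrist_force: [4.5, 1.0, 9.3]
width: 0.0007
```

```bash
cat > gap.py <<'E'
from h import *
st(4)
b=cv2.resize(snapshot("wrist")["img"][80:300,190:460],None,fx=2.7,fy=2.7);cv2.imwrite("pics/cmp_last.png",b);im=b.astype(float)
for c0 in(200,320,420,520):
    s=im[:,c0:c0+40].mean(1);g=s.sum(1);bl=s[:,0]-s[:,2]
    top=120+np.argmin(np.gradient(cv2.GaussianBlur(g[120:290].reshape(-1,1),(1,9),0).ravel()))
    k=cv2.GaussianBlur(np.gradient(bl).reshape(-1,1),(1,7),0).ravel();print(top,np.argmax(k[200:350])+200,np.argmin(k[200:350])+200,end=" | ")
E
python3 gap.py
```

```text
17.175 F [3.94 1.73 8.39] sd [0.23 0.15 0.43] pos [535.45 -14.49  45.14] sd [0.01 0.01 0.02] rpy [-3.1347  0.0107 -3.064 ]
207 260 300 | 206 260 301 | 206 259 301 | 208 260 299 |
```

Call:
arm_command(
  commands="4 0 2.7 0 0.6 0 0;4.5 0 2.8 0 0.6 0 0",
)

```text
time: 17.48
tool_pos: [0.5346, -0.0147, 0.0451]
ee_rot: [-3.134, 0.009, -3.064]
wrist_force: [4.3, 2.6, 8.8]
width: 0.0004
```

```bash
python3 gap.py
```

```text
17.675 F [4.13 1.67 9.02] sd [0.21 0.31 0.27] pos [534.52 -14.75  45.09] sd [0.01 0.01 0.02] rpy [-3.1338  0.0085 -3.064 ]
210 264 303 | 210 264 304 | 211 264 304 | 212 265 303 |
```

Call:
arm_command(
  commands="1.5 0 2.2 0 0.3 0 0;0 0 1.6 0 0 0 0;-1 0 1.2 0 0 0 0",
)

```text
time: 18.1
tool_pos: [0.5357, -0.0147, 0.045]
ee_rot: [-3.133, 0.008, -3.064]
wrist_force: [-3.3, -0.2, 9.4]
width: -0.0
```

```bash
python3 gap.py
```

```text
18.3 F [-2.08  0.49 10.43] sd [0.63 0.62 0.57] pos [535.73 -14.75  45.01] sd [0.01 0.   0.01] rpy [-3.1331  0.008  -3.0638]
206 263 303 | 205 262 304 | 206 262 304 | 207 263 303 |
```

Call:
arm_command(
  commands="0.5 0 0.6 0 0 0 0;0 0 0.2 0 0 0 0;0 0 -0.5 0 0 0 0;0 0 -1 0 0 0 0;0 0 -3 0 0 0 0;0 0 -10 0 0 0 0;0 0 -25 0 0 0 0;0 0 -30 0 0 0 0;0 0 -30 0 0 0 0;0 0 0 0 0 0 0",
)

```text
time: 19.6
tool_pos: [0.5309, -0.014, 0.1446]
ee_rot: [-3.134, -0.002, -3.064]
wrist_force: [0.1, 0.9, 0.5]
width: 0.0001
```

Run:
```python
from h import *
w,o=st(3);cv2.imwrite("pics/w8.png",w["img"]);print(w["origin"],w["rotation"])
t=snapshot("top");cv2.imwrite("pics/t8.png",t["img"])
a=cv2.resize(w["img"][20:400,140:500],None,fx=1.3,fy=1.3)
b=cv2.resize(t["img"][125:255,250:395],None,fx=2.2,fy=2.2)
c=np.zeros((max(a.shape[0],b.shape[0]),a.shape[1]+b.shape[1],3),np.uint8);c[:a.shape[0],:a.shape[1]]=a;c[:b.shape[0],a.shape[1]:]=b
print(a.shape,b.shape);cv2.imwrite("pics/f8.png",c)
t0=cv2.imread("pics/top0.png")
for n,(x0,y0,x1,y1) in dict(bL=(281,140,300,170),bR=(338,138,357,168),jar=(165,218,200,248),drv=(440,195,495,262)).items():
    r=cv2.matchTemplate(t["img"][y0-8:y1+8,x0-8:x1+8],t0[y0:y1,x0:x1],cv2.TM_CCOEFF_NORMED);_,v,_,l=cv2.minMaxLoc(r);print(n,round(v,2),l[0]-8,l[1]-8)
```

```text
19.75 F [-0.49 -0.34 -0.12] sd [0.28 0.2  0.09] pos [529.09 -13.73 141.31] sd [0.56 0.07 1.02] rpy [-3.1357 -0.0075 -3.0641]
[ 0.45418421 -0.01856469  0.32170727] [2.88439518 0.00608533 1.65009754]
(494, 468, 3) (286, 319, 3)
bL 0.11 -1 0
bR 0.54 -1 -2
jar 1.0 0 0
drv 1.0 0 0
```

View pics/f8.png

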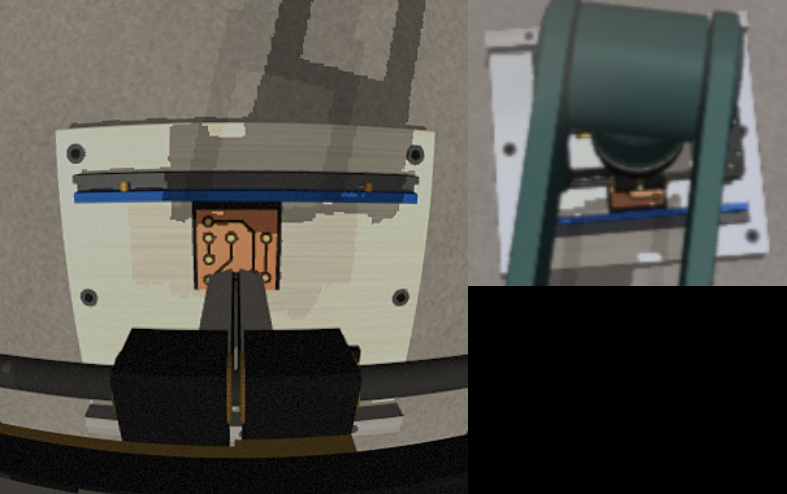

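Call:
arm_command(
  commands="-25 0 0 -0.3 -0.4 0 0;-25 0 0 0 0 0 0;-22 0 0 0 0 0 0;0 0 20 0 0 0 0;0 0 25 0 0 0 0;0 0 20 0 0 0 0;0 0 0 0 0 0 0",
)

```text
time: 20.68
tool_pos: [0.5941, -0.0072, 0.0586]
ee_rot: [3.137, -0.026, -3.064]
wrist_force: [-1.5, -0.0, 0.3]
width: 0.0002
```

Run:
```python
from h import *
w,o=st(3);rel(o,[.601,-.0095,.029],-3.064)
cv2.imwrite("pics/w9.png",cv2.resize(w["img"][0:350,120:520],None,fx=1.6,fy=1.6))
```

```text
20.825 F [ 0.58  0.36 -0.18] sd [0.77 0.45 0.18] pos [595.8   -7.36  61.21] sd [0.76 0.09 1.11] rpy [ 3.1383 -0.021  -3.0643]
shift [-4.8 -2.5 33.4] turn [ 0.16 -1.06 -0.02]
```

View pics/w9.png

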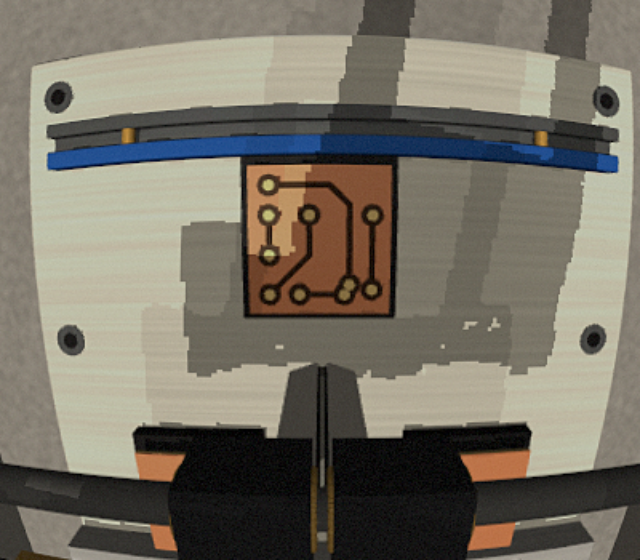

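Call:
arm_command(
  commands="-5 -1.5 8 0.2 -1 0 0;0 0 8 0 0 0 0;0 0 6 0 0 0 0;0 0 4 0 0 0 0;0 0 0 0 0 0 0;0 0 0 0 0 0 0",
)

```text
time: 21.58
tool_pos: [0.6036, -0.0088, 0.0373]
ee_rot: [-3.14, 0.005, -3.064]
wrist_force: [-0.2, 0.5, 0.5]
width: 0.0005
```

Run:
```python
from h import *
w,o=st(3);rel(o,[.601,-.0095,.029],-3.064)
```

```text
21.725 F [ 0.35  0.18 -0.18] sd [0.36 0.42 0.42] pos [603.6   -8.84  37.32] sd [0.03 0.02 0.04] rpy [-3.1398  0.0047 -3.0644]
shift [ 2.7 -0.4  8.3] turn [-0.1   0.28 -0.02]
```

Call:
arm_command(
  commands="0 0 4 0 0.2 0 0;0 0 4 0 0 0 0;4 0 0 0 0 0 0;4 0 0 0 0 0 0;2 0 0 0 0 0 0;0 0 0 0 0 0 0",
)

```text
time: 22.48
tool_pos: [0.5929, -0.0097, 0.029]
ee_rot: [-3.14, 0.001, -3.064]
wrist_force: [-0.2, 0.4, 0.0]
width: 0.0003
```

Call:
arm_command(
  commands="1 0 0 0 0 0 0;1 0 0 0 0 0 0",
)

```text
time: 22.72
tool_pos: [0.591, -0.0099, 0.0292]
ee_rot: [-3.14, 0.002, -3.064]
wrist_force: [-0.6, -0.3, 0.8]
width: 0.0006
```

Call:
arm_command(
  commands="1 0 0 0 0 0 0;1 0 0 0 0 0 0",
)

```text
time: 22.98
tool_pos: [0.589, -0.01, 0.0293]
ee_rot: [-3.14, 0.002, -3.064]
wrist_force: [0.0, -0.2, -0.2]
width: 0.0007
```

Call:
arm_command(
  commands="1 0 0 0 0 0 0;1 0 0 0 0 0 0",
)

```text
time: 23.22
tool_pos: [0.5869, -0.0102, 0.0293]
ee_rot: [-3.14, 0.002, -3.064]
wrist_force: [0.6, -0.3, -0.1]
width: 0.0002
```

Call:
arm_command(
  commands="1 0 0 0 0 0 0;1 0 0 0 0 0 0",
)

```text
time: 23.48
tool_pos: [0.5851, -0.0103, 0.0293]
ee_rot: [-3.14, 0.003, -3.064]
wrist_force: [1.5, 0.1, -0.6]
width: 0.0004
```

Call:
arm_command(
  commands="1 0 0 0 0 0 0;1 0 0 0 0 0 0",
)

```text
time: 23.72
tool_pos: [0.5841, -0.0104, 0.0295]
ee_rot: [-3.14, 0.006, -3.064]
wrist_force: [2.3, -0.0, -0.3]
width: 0.0004
```

Call:
arm_command(
  commands="1 0 0 0 0 0 0;1 0 0 0 0 0 0",
)

```text
time: 23.98
tool_pos: [0.5833, -0.0105, 0.03]
ee_rot: [-3.14, 0.009, -3.064]
wrist_force: [3.5, 0.8, -1.2]
width: 0.0003
```

```bash
python3 -c "
from h import *
st(5)"
```

```text
24.225 F [ 3.43  0.43 -0.92] sd [0.43 0.48 0.45] pos [583.2  -10.51  30.04] sd [0.05 0.02 0.05] rpy [-3.1395  0.0084 -3.0644]
```

Direct reading: 3.4 N push, so about 3 N on the rail. Now I'll back off slowly and retreat.

Call:
arm_command(
  commands="0 0 0 0 0 0 0;-0.5 0 0 0 0 0 0;-0.5 0 0 0 0 0 0;-0.7 0 0 0 0 0 0;-1 0 0 0 0 0 0;-1 0 0 0 0 0 0;-3 0 0 0 0 0 0;-4 0 0 0 0 0 0;-4 0 0 0 0 0 0;0 0 0 0 0 0 0",
)

```text
time: 25.48
tool_pos: [0.5953, -0.0095, 0.0287]
ee_rot: [-3.14, -0.001, -3.064]
wrist_force: [-0.1, -0.6, -0.6]
width: 0.0005
```

Call:
arm_command(
  commands="0 0 -10 0 0 0 0;0 0 -25 0 0 0 0;0 0 -30 0 0 0 0;0 0 -40 0 0 0 0;0 0 -40 0 0 0 0;0 0 -20 0 0 0 0;0 0 0 0 0 0 0;0 0 0 0 0 0 0",
)

```text
time: 26.48
tool_pos: [0.5945, -0.0092, 0.2024]
ee_rot: [-3.139, 0.001, -3.064]
wrist_force: [0.4, -0.5, -0.1]
width: 0.0002
```

Run:
```python
from h import *
w,o=st(3);print(w["origin"],w["rotation"]);cv2.imwrite("pics/w10.png",cv2.resize(w["img"][20:260,140:500],None,fx=2.2,fy=2.2))
```

```text
26.625 F [ 0.18 -0.52  0.45] sd [0.31 0.35 0.46] pos [594.38  -9.19 201.91] sd [0.1  0.01 0.31] rpy [-3.1395e+00 -3.0000e-04 -3.0644e+00]
[ 0.51829483 -0.01479809  0.38190285] [2.87699052e+00 2.31385816e-03 1.64976829e+00]
```

Run:
```python
from h import *
w=snapshot("wrist");im=w["img"].astype(float);W=lambda uv,z:wray(w["origin"],w["rotation"],uv,z)
m=models.tip_of("circuit",w)[0];c=np.array(m["centre"])*[640,400];print(c,m["conf"],W(c,.025).round(4))
b=models.spot_in("circuit",w)[0];print((np.array(b["bbox"])*[640,400,640,400]).round(1),b["conf"])
x0=int(c[0]);R=[]
for x in range(x0-18,x0+19,6):
    s=im[:,x-1:x+2].mean(1);bl=s[:,0]-s[:,2];g=s.sum(1);y=int(c[1])
    k=np.gradient(bl);rail=y-60+np.argmin(k[y-60:y-5])
    rear=y+10+np.argmax(np.gradient(g)[y+10:y+50])
    a,d=W((x,rail),.039),W((x,rear),.0345);R.append((x,rail,rear,round(float((d-a)@[.997,.078,0])*1e3,1),a.round(3)[:2],d.round(3)[:2]))
for r in R: print(r)
```

```text
[322.176 139.2  ] 0.63 [ 0.5445 -0.0121  0.025 ]
[288.4 104.5  65.9  63.4] 0.75
(304, np.int64(105), np.int64(167), 69.9, array([ 0.507, -0.035]), array([ 0.577, -0.03 ]))
(310, np.int64(105), np.int64(167), 69.9, array([ 0.507, -0.028]), array([ 0.576, -0.023]))
(316, np.int64(105), np.int64(167), 69.9, array([ 0.506, -0.022]), array([ 0.576, -0.017]))
(322, np.int64(105), np.int64(167), 69.8, array([ 0.506, -0.015]), array([ 0.575, -0.01 ]))
(328, np.int64(105), np.int64(167), 69.9, array([ 0.505, -0.009]), array([ 0.575, -0.003]))
(334, np.int64(105), np.int64(167), 69.9, array([ 0.505, -0.002]), array([0.574, 0.004]))
(340, np.int64(105), np.int64(167), 69.9, array([0.504, 0.004]), array([0.574, 0.01 ]))
```

The pallet's rear edge is 69.9 mm from the rail face. The pallet is 70 mm long, so it is touching the rail and square to it. I'm handing in.

```bash
python3 -c "
from bench import robot
print(robot.close_job())"
```

```text
the job is handed in; nothing more can be done
None
```

The milled circuit, which was the middle board, is out of the row and resting square against the blue stop rail. The arm was lifted clear, the two plain boards looked undisturbed, and I handed the job in at about 27 s.

**How it went:**
- **Sliding:** I slid the circuit out with the closed fingertips on top, pressing about 6–9 N; the reading briefly reached about 10.4 N while backing off.
- **Slip at the rail:** the fingertips slipped a few millimetres on the copper. From above I could only be sure of about 1–2 N on the rail.
- **Push from behind:** I lifted off and pushed the pallet's rear edge with the closed fingers, which is not the "on top" method you described. That push read 3.4 N, so about 3 N on the rail. Then I backed off slowly.

**Last checks:**
- **Position:** the rear edge measured 69.9 mm from the rail face all along its width. The pallet is 70 mm long, so it is touching, and the two edges were parallel to within a pixel.
- **Jar and screwdriver:** neither shifted by a pixel in the top camera, measured after the slide but before the push from behind.
- **Plain boards:** the same top-camera comparison failed for these because the arm blocked the view. A later wrist picture showed their front edges still in line. I did not measure how far, if at all, they moved.
- **Last picture:** my final view was refused because the 12-picture limit was reached, so the last position check was numbers only.

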